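# Fit the tapered feeler blade under the press plate by feel

### The arm

A 7-joint arm with a two-finger parallel gripper is mounted at the origin on the work surface. World frame = base frame: x ahead of the robot, y to its left, z up, the work surface at z = 0. Lengths are in m, angles in rad, forces in N, time in s.
With the tool pointing down it reaches from about 0.4 to 0.85 m from the base axis. Payload 10.4 kg.
Tool frame: the origin (TCP) lies on the centre line of the jaws, within the pads' length; the fingertips stand 11 mm ahead of it and the grasp point (between the pads) lies 8 mm behind it; z points along the fingers, y is the line along which they close (so a half turn about z gives the same grasp; the last joint's range is limited). The gripper opens to 87 mm and grips with 3 to 60 N. Pads are 19 mm wide; open, the fingers measure 117 mm over their backs; the gripper's body (75 mm by 190 mm) begins 51 mm behind the grasp point.
Start: joints at [1.248, 0.332, -0.065, 1.46, 0.022, 1.35, -0.088], TCP at [0.185, -0.597, 0.234] pointing down, gripper open.
Joint ranges: [-2.6, 2.6], [-0.5, 2.12], [-1.47, 1.34], [0.16, 2.42], [-1.27, 4.41], [0.06, 2.06], [-2.6, 2.6]. Speed limits (rad/s): [2.22, 2.22, 2.79, 2.79, 3.14, 3.14, 3.14].

### API

Orientations are given as a unit quaternion [x, y, z, w].
In Python, from bench import r gives the robot as it stands.
- The arm moves only by the shell command python3 -m pendant 'ROWS' [OPENING] [FORCE]. ROWS is JSON, a list of rows, each a list of 4 numbers: the shift along the tool's x, y, z in m, then the turn about the tool's z in rad. A call has 1 to 8 rows; each row shifts and turns the commanded pose from where the row before left it, along the tool's axes as they then stand; what a row does not reach is not made up. A row lasts 1/12 s, in which the tool goes at most 41.7 mm and 7.16 degrees, less where a joint would pass 70% of its speed; a pose out of reach is approached as far as the arm can. A call with a gripper value outside its range is refused whole. OPENING is the opening, from 0 (shut) to 1 (fully open), set as the call begins (- or left out, the last holds). The fingers move at their own pace and stop on an object; FORCE is the grip in N (left out, the last holds). Time passes only in rows, so rows that do not move let the fingers close. It gives the time, the measured TCP pose, the force, the opening and the grip force at its end, in the units of the state.
- r.read_state(): the state, without advancing time (a new reading comes with each control period).
- r.camera(name): name is "scene" or "top" or "wrist"; returns a dict with "img" (400x640x3 uint8, red, green, blue), "camera_matrix" (3x3 intrinsics, pixels), "xyz" and "attitude" of the camera in the world. Camera axes: x right, y down, z forward; pixel columns grow to the right and rows downward; lengths in m; the calibration is good to about 2 mm. The wrist camera is an equidistant fisheye: a pixel r from the principal point sees the ray r / f radians off the axis. A picture is of the moment at which its call begins. There is no depth.
- r.close_job(): hands the job in; it is judged then, once.
Trained networks look in the newest picture that a camera, given by its name, has taken for a name from the list of things; names that differ only in an ending like _2 or _b are one class to them, and where a whole thing is asked for, a point or a joint stands for the part that bears it (a point fixed in the world has none). Each returns a list of dicts, best first, with "score" (0 to 1); they miss things now and then, are a little off and sometimes report something else, mostly with a low value. They report only what shows in the picture. A call takes as long as a camera call. They do not tell look-alikes from the thing itself.
- r.outline_of(thing, camera): "mask" (400x640 bool, what is visible of it) and "bbox" ([centre column, centre row, width, height] in pixels, round what is visible of it).
The state is a dict: "time": time; "joint_positions": joint angles; "joint_vel": joint speeds; "joint_torque": joint torques, N m; "ee_pos": TCP position; "eef_rot": TCP orientation; "ft_force": force on the tool from outside, world axes, zero at the start; "torque": the same for the moment, N m; "width": finger opening in m; "grip_force": force on a finger pad.
Only numpy, scipy, OpenCV 4.12 (cv2) and the standard library are available. Lean on these libraries where they do the work, as an engineer would, in place of code of your own. Each camera call takes 0.05 s, during which the arm holds its last target. There are 200 camera calls.

### The job

Pick up the tapered steel feeler blade by its blue grip, set it flat on the stone bed in front of the pickle press and, still holding it, slide it thin end first under the stainless plate until the hidden pad inside takes hold: the drag you feel should rise about 10 newtons above that of sliding freely. Stop there, never force it (at twice that the pad is marked), let go and leave the blade lying flat and straight in the gap, gripped by the pad. Leave everything else standing where it is.

Things in the scene. Friction and masses are not known exactly. Their poses are not given: they have to be found in the camera images.
- blade: The feeler blade, 0.16 kg, 152 mm long, lying flat. Origin on its flat underside below the middle of its blue grip; x points along it to the thin tip, z up. Blue grip block: x -32 to +32 mm, 24 mm wide (y), 46 mm tall. Steel part 36 mm wide: 17 mm thick from x = 28 to 55 mm, then its top slopes down evenly (1 in 5) to the square tip, 4 mm thick, at x = 120 mm.
- blade_grip (a point): Middle of the blade's blue grip block, 26 mm above the blade's underside: the place to pinch it across its 24 mm width from above. Axes as the blade's; the tip is 120 mm ahead along x.
- blade_tip (a point): Middle of the blade's thin tip, on the underside. Axes as the blade's.
- press: The pickle press, fixed: stainless plate 118 x 100 mm (overhanging the mouth by 4 mm), top 56 mm above the stone bed, on two side walls (60 mm apart inside, 84 mm outside), black knob on top reaching 92 mm above the bed. Origin on the bed's top surface in the middle of the open front mouth; x points into the gap, the way the blade slides in; z up. Throat 110 mm deep, open at the back; the front lip is 28 mm above the bed.
- pad_spot (a point): Point on the bed's top surface straight below the hidden pad, 22 mm behind the mouth. The pad is a 38 mm wide round bar (radius 5 mm) hanging inside; its height over the bed is anywhere from 6 to 15 mm, different each time. Its spring pushes down with 2 N at first and 15 N more per mm it is lifted, with a hard stop after 4 mm. It is well fitted when it bears on the blade with 4 to 16 N.
- mouth (a point): Same point as the press's origin. Behaviour of the fit: the steel is slippery (friction about 0.2 to 0.3), and the push to slide it rises by about 0.7 to 1.6 of the pad's force, over the steady drag felt while it slides freely on the bed; 24 N of pad force is too much. Friction holds the blade when it is let go. The blade should lie on the bed while it is slid: held off the bed, it drops when let go and the pad's hold slackens.
- bed: White stone slab under the press, fixed, 300 x 150 mm, 12 mm thick. Origin on its underside, straight below the press's mouth; x as the press's. It reaches from 170 mm in front of the mouth to 130 mm behind it.
- jar_mid (a point): Middle, half-way up, of the tall brown glazed lidded onggi jar, about 200 mm across and 335 mm tall. Leave alone.
- bin_mid (a point): Middle of the green bin with a white lid and grey side latch, 138 x 188 x 140 mm. Leave alone.
- spatula_mid (a point): Middle of the handle of the yellow silicone spatula lying flat, 243 mm long, 10 mm thick. Leave alone.
- sieve_mid (a point): Middle of the orange plastic sieve's bowl, 150 mm across, 60 mm tall, with a 120 mm long handle. Leave alone.
- cup_mid (a point): Middle of the blue ceramic cup, 80 mm across, 75 mm tall. Leave alone.
- pot_mid (a point): Middle of the empty terracotta pot, 116 mm across, 90 mm tall. Leave alone.
Not all that is in view belongs to the job. Leave any green or red look-alike of the blade alone.

How it is judged:
By the outcome, as a careful person would: the job done as asked, in the order asked, and still so for the second after the job is handed in, with the robot touching nothing.
It also fails if it takes over 70 s, if anything falls off the work surface, if the arm or the gripper's body presses on something with over 40 N, if the wrist force passes 120 N, or if a joint passes its speed limit or range.

## Working session

There is one attempt and no reset: what is moved stays moved. The work goes in short steps, Python scripts to look and compute and a shell command to move; the robot and the scene stay as the last step left them, time stands still between calls to the robot, and variables do not carry over. Pictures are saved under pics/ and viewed, at most 10 in all, crops included, and the job is handed in when it is done.

```bash
mkdir -p pics; ls; python3 - <<'E'
from bench import r
import cv2,numpy as np
s=r.read_state();print(s['time'],s['ee_pos'],s['eef_rot'],s['width'])
for n in("scene","top"):
    c=r.camera(n);cv2.imwrite(f"pics/{n}0.png",c["img"][:,:,::-1])
    print(n,c["camera_matrix"],c["xyz"],c["attitude"])
    for t in("blade","press","bed"):
        for d in r.outline_of(t,n)[:3]:print(t,d["score"],d["bbox"])
E
```

```text
pics
0.0 [ 0.18444717 -0.59676432  0.23272733] [ 9.88785753e-01  1.49339233e-01 -1.49995984e-04 -7.10394735e-04] 0.08693784260850751
scene [[418.50930973   0.         329.46035132]
 [  0.         418.50930973 207.36379935]
 [  0.           0.           1.        ]] [ 1.31351015 -0.68467109  0.82696254] [ 0.81118735  0.33605467 -0.19464466 -0.43721368]
blade 0.89 [288.6, 276.4, 48.9, 37.1]
blade 0.67 [237.6, 251.4, 26.6, 42.5]
blade 0.57 [312.9, 194.8, 11.4, 33.5]
press 0.92 [373.4, 241.4, 47.1, 43.2]
bed 0.6 [360.6, 240.8, 88.9, 62.1]
top [[388.76391824   0.         323.08163183]
 [  0.         388.76391824 200.79459281]
 [  0.           0.           1.        ]] [0.41990345 0.05591471 1.29219065] [-0.70047145  0.71274428 -0.02263576  0.02868748]
blade 0.94 [286.8, 267.2, 33.3, 48.0]
blade 0.71 [389.8, 178.3, 25.2, 43.4]
blade 0.7 [405.2, 241.1, 36.8, 27.1]
press 0.59 [308.0, 152.9, 34.3, 44.9]
bed 0.59 [304.6, 180.4, 60.6, 96.9]
bed 0.39 [306.9, 152.5, 39.5, 43.4]
```

```bash
python3 - <<'E'
import cv2
a=cv2.imread("pics/top0.png");cv2.imwrite("pics/topc.png",cv2.resize(a[80:330,220:480],None,fx=2.4,fy=2.4,interpolation=cv2.INTER_CUBIC)[:600])
E
```

```text
(no output)
```

View pics/topc.png

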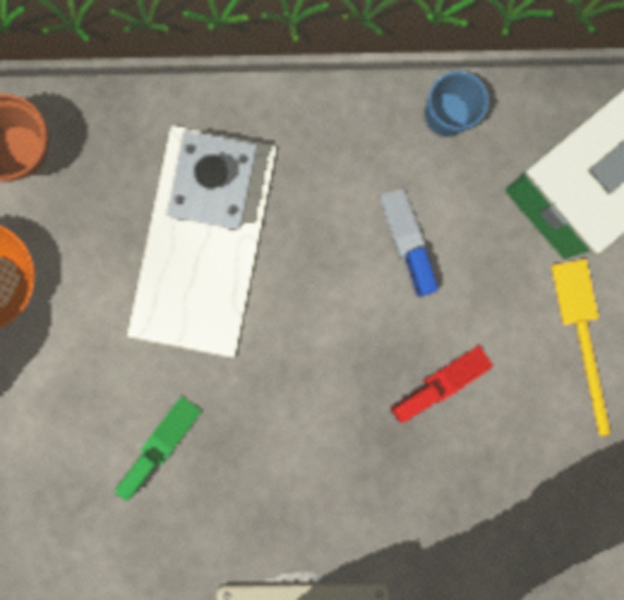

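View pics/scene0.png

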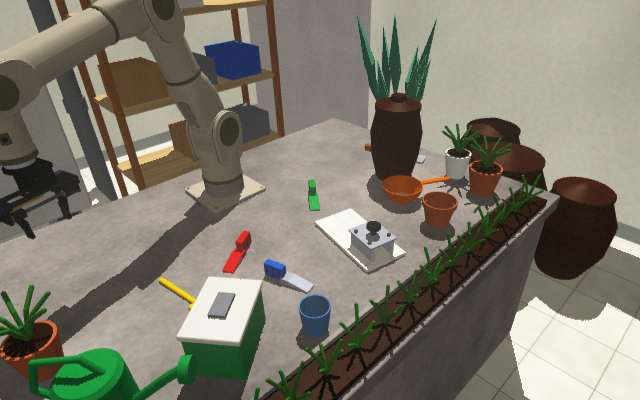

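The top crop shows the blue-grip blade (full-image grip ≈ (396,192), tip ≈ (384,160)). The bed corners are at about (292,132), (335,140), (318,228) and (273,220), with the press at the far end (mouth facing the robot). The green and red ones are look-alikes.

```bash
cat > h.py <<'E'
from bench import r
import cv2,numpy as np
from scipy.spatial.transform import Rotation as R
def ground(c,uv,z):
    K=c["camera_matrix"];uv=np.atleast_2d(np.array(uv,float))
    d=np.c_[(uv[:,0]-K[0,2])/K[0,0],(uv[:,1]-K[1,2])/K[1,1],np.ones(len(uv))]
    d=R.from_quat(c["attitude"]).apply(d);o=np.array(c["xyz"])
    return o+d*((z-o[2])/d[:,2])[:,None]
def rayw(c,uv):
    K=c["camera_matrix"];uv=np.atleast_2d(np.array(uv,float))
    p=(uv-[K[0,2],K[1,2]])/K[0,0];t=np.linalg.norm(p,axis=1,keepdims=True)
    d=np.c_[p/np.maximum(t,1e-9)*np.sin(t),np.cos(t)]
    return R.from_quat(c["attitude"]).apply(d)
def wground(c,uv,z):
    d=rayw(c,uv);o=np.array(c["xyz"]);return o+d*((z-o[2])/d[:,2])[:,None]
def yaw(q):
    a=R.from_quat(q).as_matrix();return a
E
python3 - <<'E'
from h import *
c=r.camera("top");im=c["img"]
h=cv2.cvtColor(im,cv2.COLOR_RGB2HSV)
m=((h[...,0]>105)&(h[...,0]<130)&(h[...,1]>150)&(h[...,2]>50)).astype(np.uint8)
m[:160]=0;m[:,:370]=0;m[:,420:]=0;m[230:]=0
pts=np.argwhere(m)[:,::-1].astype(np.float32)
print(len(pts));b=cv2.boxPoints(cv2.minAreaRect(pts));print(b, ground(c,b,.046).round(4),"cent",ground(c,pts.mean(0),.044))
tip=ground(c,[(220+382/2.4,80+194/2.4),(220+403/2.4,80+188/2.4)],.004);print(tip)
s=np.array([(172,126),(277,143),(236,356),(128,336)])/2.4+[220,80]
g=ground(c,s,.012);print("slab",g)
f=(g[0]+g[1])/2;n=(g[2]+g[3])/2;d=f-n;print(np.linalg.norm(d),np.degrees(np.arctan2(d[1],d[0])),"mouth",n+d*170/300)
d2=g[0]-g[1];print(np.linalg.norm(d2),np.degrees(np.arctan2(d2[1],d2[0]))-90)
p=np.array([(182,128),(257,142),(242,229),(168,215)])/2.4+[220,80]
g=ground(c,p,.068);print("plate",g,"front mid",(g[2]+g[3])/2)
k=(g[0]+g[1]-g[2]-g[3])/2;print(np.linalg.norm(k),np.degrees(np.arctan2(k[1],k[0])))
E
```

```text
133
[[389.1     185.3    ]
 [396.00003 183.00002]
 [401.70004 200.10002]
 [394.80002 202.40001]] [[ 0.5569 -0.1475  0.046 ]
 [ 0.5639 -0.1699  0.046 ]
 [ 0.5084 -0.1864  0.046 ]
 [ 0.5014 -0.1641  0.046 ]] cent [[ 0.53271601 -0.1677339   0.044     ]]
[[ 0.64428538 -0.12360203  0.004     ]
 [ 0.65218201 -0.1530496   0.004     ]]
slab [[0.7441133  0.16731411 0.012     ]
 [0.71726582 0.0214113  0.012     ]
 [0.42267969 0.08322697 0.012     ]
 [0.45258408 0.23100951 0.012     ]]
0.29970161304542087 -12.086805658289224 mouth [0.6036979  0.12155677 0.012     ]
0.14835234351791113 -10.426327031579973
plate [[0.72696515 0.14913086 0.068     ]
 [0.70611773 0.0494983  0.068     ]
 [0.58986412 0.07139632 0.068     ]
 [0.61033385 0.16907942 0.068     ]] front mid [0.60009899 0.12023787 0.068     ]
0.11830735110379653 -10.186647155701303
```

```bash
python3 -m pendant '[[0.033,-0.022,0,0],[0.033,-0.022,0,0],[0.033,-0.022,0,0],[0.033,-0.022,0,0],[0.033,-0.022,0,0],[0.033,-0.022,0,0],[0.033,-0.022,0,0],[0.033,-0.022,0,0]]' 0.8
python3 -m pendant '[[0.033,-0.022,0,0.01],[0.033,-0.022,0,0.01],[0.033,-0.022,0,0.01],[0.033,-0.022,0,0.01],[0,0,0,0],[0,0,0,0]]'
```

```text
time: 1.12
ee_pos: [0.3857, -0.3494, 0.2339]
eef_rot: [0.989, 0.149, 0.0, 0.0]
ft_force: [0.8, -0.2, -0.6]
width: 0.0697
grip_force: 0.0
time: 1.62
ee_pos: [0.4882, -0.2269, 0.2336]
eef_rot: [0.991, 0.132, 0.0, -0.0]
ft_force: [-1.0, -0.6, 0.1]
width: 0.0696
grip_force: 0.0
```

```bash
python3 -m pendant '[[0.0292,-0.0228,0,0],[0.0292,-0.0228,0,0],[0,0,0.03,0],[0,0,0.03,0],[0,0,0,0],[0,0,0,0]]'
python3 - <<'E'
from h import *
c=r.camera("wrist");cv2.imwrite("pics/w1.png",c["img"][:,:,::-1]);print(c["xyz"],c["camera_matrix"][0])
im=c["img"];h=cv2.cvtColor(im,cv2.COLOR_RGB2HSV)
s=r.read_state();print(s['ee_pos'],s['eef_rot'])
m=((h[...,0]>105)&(h[...,0]<130)&(h[...,1]>150)&(h[...,2]>50)).astype(np.uint8)
n,l,st,ce=cv2.connectedComponentsWithStats(m)
i=1+np.argmax(st[1:,4]);pts=np.argwhere(l==i)[:,::-1].astype(np.float32);print(st[i],ce[i])
g=wground(c,pts,.046)[:,:2].astype(np.float32)
print(cv2.minAreaRect(g),cv2.boxPoints(cv2.minAreaRect(g)))
for d in r.outline_of("blade","wrist")[:2]:
    print(d["score"],d["bbox"])
E
```

```text
time: 2.12
ee_pos: [0.5302, -0.1715, 0.1729]
eef_rot: [0.992, 0.129, -0.001, -0.0]
ft_force: [0.7, 0.4, 1.0]
width: 0.0695
grip_force: 0.0
[ 0.59901293 -0.15319746  0.32425535] [309.70691629   0.         317.030592  ]
[ 0.53127005 -0.17164488  0.17452564] [ 9.91687038e-01  1.28673126e-01 -5.08262530e-05  2.04653770e-04]
[ 303  158   26   65 1246] [313.65890851 192.20786517]
((0.5360040664672852, -0.16802845895290375), (0.06141241267323494, 0.021934455260634422), 16.9283390045166) [[ 0.503435   -0.16647734]
 [ 0.5098218  -0.18746136]
 [ 0.5685731  -0.16957958]
 [ 0.56218636 -0.14859556]]
0.83 [312.4, 145.3, 39.9, 154.4]
0.64 [305.4, 298.0, 117.2, 31.7]
```

View pics/w1.png

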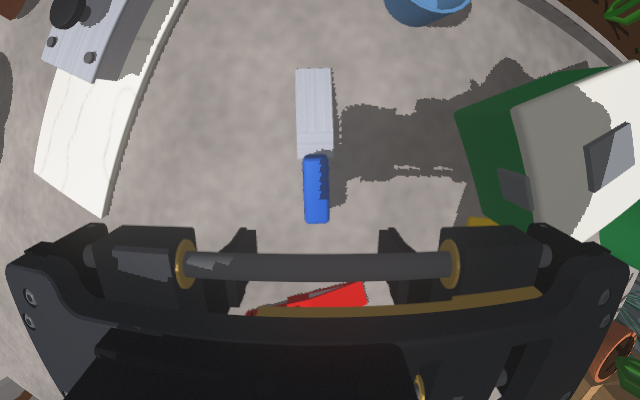

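Blade grip at wrist pixel (314,192), aligned between the fingers; fits the 64x24 mm size. Descend and grip.

```bash
python3 -m pendant '[[0.0057,-0.002,0,-0.035],[0,0,0.03,0],[0,0,0.03,0],[0,0,0.03,0],[0,0,0.03,0],[0,0,0.025,0],[0,0,0,0],[0,0,0,0]]'
python3 - <<'E'
from h import *
s=r.read_state();print(s['ee_pos'],s['eef_rot'],s['ft_force'])
E
```

```text
time: 2.88
ee_pos: [0.5369, -0.1671, 0.0292]
eef_rot: [0.989, 0.147, -0.0, -0.0]
ft_force: [-0.0, -0.0, 0.3]
width: 0.0697
grip_force: 0.0
[ 0.53685053 -0.16705501  0.02916062] [ 9.89092192e-01  1.47297591e-01 -1.70202654e-04 -1.65376494e-04] [-0.02841189 -0.01258116  0.31632733]
```

```bash
python3 -m pendant '[[0,0,0.011,0],[0,0,0,0]]'
python3 -m pendant '[[0,0,0,0],[0,0,0,0],[0,0,0,0],[0,0,0,0],[0,0,0,0],[0,0,0,0],[0,0,0,0],[0,0,0,0]]' 0 40
python3 -m pendant '[[0,0,-0.02,0],[0,0,-0.03,0],[0,0,-0.03,0],[0,0,0,0],[0,0,0,0]]'
```

```text
time: 3.05
ee_pos: [0.5373, -0.1674, 0.0181]
eef_rot: [0.989, 0.147, 0.001, 0.0]
ft_force: [-1.9, -0.4, -0.4]
width: 0.0697
grip_force: 0.0
time: 3.72
ee_pos: [0.5365, -0.1671, 0.0176]
eef_rot: [0.989, 0.147, 0.0, 0.0]
ft_force: [-0.5, -1.1, 1.1]
width: 0.024
grip_force: 0.7
time: 4.13
ee_pos: [0.5374, -0.1673, 0.099]
eef_rot: [0.989, 0.147, 0.001, 0.001]
ft_force: [0.2, 0.6, -1.9]
width: 0.0238
grip_force: 39.9
```

```bash
python3 -m pendant '[[-0.02,-0.03,0,0],[-0.02,-0.03,0,0],[-0.02,-0.03,0,0],[0,0,0,0.0974],[0,0,0,0.0974],[0,0,0,0.0974],[0,0,0,0.0974],[0,0,0,0.0974]]'
python3 -m pendant '[[0,0,0,0],[0,0,0,0]]'
```

```text
time: 4.8
ee_pos: [0.4519, -0.0982, 0.0961]
eef_rot: [0.995, -0.098, -0.001, -0.0]
ft_force: [0.8, -0.5, -2.3]
width: 0.0236
grip_force: 39.9
time: 4.97
ee_pos: [0.4522, -0.0982, 0.0965]
eef_rot: [0.996, -0.094, -0.001, -0.0]
ft_force: [-0.3, 0.6, -2.0]
width: 0.0237
grip_force: 39.9
```

```bash
cat > to.py <<'E'
from h import *
import sys
def to(gx,gy,hd):
    s=r.read_state();a=R.from_quat(s['eef_rot']).as_matrix();h=np.degrees(np.arctan2(a[1,0],a[0,0]))
    d=a.T@(np.array([gx,gy,s['ee_pos'][2]])-s['ee_pos'])
    print("heading",h,"ee",np.round(s['ee_pos'],4),"ft",np.round(s['ft_force'],1),"move tool",d.round(4),"turn",np.radians(h-hd).round(4),"tilt",a[:,2].round(4))
if __name__=="__main__": to(*map(float,sys.argv[1:]))
E
python3 to.py .4597 .1487 -11
```

```text
heading -10.832818155885706 ee [ 0.4522 -0.0982  0.0965] ft [-0.3  0.6 -2. ] move tool [-3.900e-02 -2.439e-01  1.000e-04] turn 0.0029 tilt [-1.8e-03  4.0e-04 -1.0e+00]
```

```bash
python3 -m pendant '[[-0.0056,-0.035,0,0],[-0.0056,-0.035,0,0],[-0.0056,-0.035,0,0],[-0.0056,-0.035,0,0],[-0.0056,-0.035,0,0],[-0.0056,-0.035,0,0],[-0.0056,-0.034,0,0],[0,0,0,0]]'
python3 -m pendant '[[0,0,0.03,0],[0,0,0,0],[0,0,0,0]]'
python3 - <<'E'
from h import *
from to import to
to(.4597,.1487,-11)
for n in("wrist","top"):
    c=r.camera(n);cv2.imwrite(f"pics/{n}2.png",c["img"][:,:,::-1])
    print(n,c["xyz"])
    for t in("press","bed","blade"):
        for d in r.outline_of(t,n)[:1]:print(t,d["score"],d["bbox"]); np.save(f"pics/{n}_{t}.npy",d["mask"])
np.save("pics/wcam.npy",r.camera("wrist"),allow_pickle=True)
E
```

```text
time: 5.63
ee_pos: [0.46, 0.1561, 0.0976]
eef_rot: [0.996, -0.09, -0.0, -0.002]
ft_force: [0.3, 0.5, -0.9]
width: 0.0235
grip_force: 39.9
time: 5.88
ee_pos: [0.4596, 0.1481, 0.0663]
eef_rot: [0.995, -0.095, -0.002, 0.0]
ft_force: [-0.2, 0.3, -2.1]
width: 0.0236
grip_force: 39.9
heading -10.873349408576898 ee [0.4596 0.1481 0.0663] ft [-0.2  0.3 -2.1] move tool [-0.     -0.0006 -0.    ] turn 0.0022 tilt [-4.e-03 -6.e-04 -1.e+00]
wrist [0.52967818 0.13582866 0.21763509]
press 0.94 [313.1, 5.0, 134.1, 10.1]
bed 0.6 [309.9, 126.1, 217.9, 249.4]
blade 0.83 [316.9, 170.1, 76.1, 274.1]
top [0.41990345 0.05591471 1.29219065]
press 0.87 [308.9, 152.1, 33.9, 47.5]
bed 0.76 [307.9, 175.3, 58.1, 86.2]
blade 0.78 [402.5, 240.2, 39.0, 24.0]
```

View pics/wrist2.png

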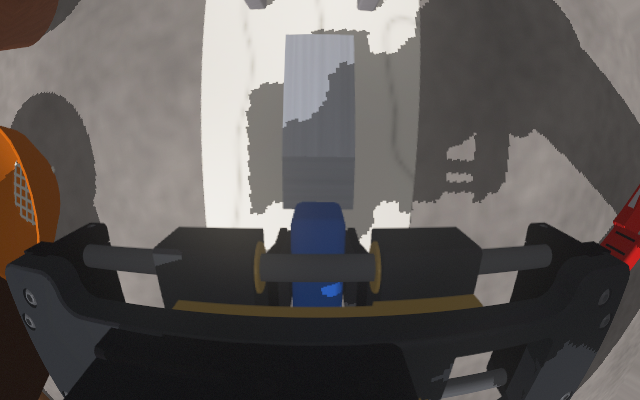

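The wrist view shows the held blade over the bed (tip corners ≈ (286,35), (355,36)), bed edges near columns 201/418, and the press side walls' bottoms at the top near (257,4)/(367,4).

```bash
python3 - <<'E'
from h import *
from to import to
c=np.load("pics/wcam.npy",allow_pickle=True).item();im=c["img"]
m=np.load("pics/wrist_bed.npy");g=cv2.cvtColor(im,cv2.COLOR_RGB2GRAY).astype(float)
L=[];Rr=[]
for v in range(15,200,5):
    k=np.where(m[v])[0]
    if len(k)<20: continue
    for u0,o in((k[0],L),(k[-1],Rr)):
        if abs(u0-(205 if o is L else 416))>14: continue
        w=np.abs(np.diff(cv2.GaussianBlur(g[v-1:v+2],(5,3),0)[1]))[u0-8:u0+8];o.append((u0-8+np.argmax(w)+.5,v))
out=[]
for n,o in(("L",L),("R",Rr)):
    p=wground(c,o,.012)[:,:2].astype(np.float32)
    l=cv2.fitLine(p,cv2.DIST_HUBER,0,.001,.001).ravel();l[:2]*=np.sign(l[0])
    print(n,len(p),np.degrees(np.arctan2(l[1],l[0])),l[2:]);out.append(l)
a=(out[0][:2]+out[1][:2])/2;a/=np.linalg.norm(a);nn=np.array([-a[1],a[0]])
oL,oR=out[0][2:]@nn,out[1][2:]@nn
print("axis",np.degrees(np.arctan2(a[1],a[0])),"width",oL-oR,"centre offset",(oL+oR)/2)
t=wground(c,[(286,35),(355,36)],.0527)[:,:2];print("tip",t,"w",np.linalg.norm(t[0]-t[1]),"off",t.mean(0)@nn,"along",t.mean(0)@a)
w=wground(c,[(268,8),(358,8)],.012)[:,:2];print("walls",w,"off",w@nn,"along",w@a)
s=wground(c,[(283,156),(354,156)],.0657)[:,:2];print("shoulder",s,s@nn,s.mean(0)@a)
d=(t-s).mean(0);print("blade heading",np.degrees(np.arctan2(d[1],d[0])),"len",np.linalg.norm(d))
e=r.read_state()['ee_pos'][:2];print("ee off",e@nn,"along",e@a)
q=np.array([.602,.121]);print("mouth est off",q@nn,q@a)
cv2.imwrite("pics/w2c.png",cv2.resize(im[0:60,180:440,::-1],None,fx=3,fy=3,interpolation=cv2.INTER_CUBIC))
E
```

```text
L 37 -12.133592 [0.55816394 0.21152633]
R 37 -12.21265 [0.5189336  0.06770437]
axis -12.1731205 width 0.14886048 centre offset 0.25003785
tip [[0.58101398 0.14320721]
 [0.57351959 0.10693001]] w 0.03704323000705801 off 0.2439825167609569 along 0.5379141865217156
walls [[0.61620506 0.15333075]
 [0.60421357 0.09350964]] off [0.27981995 0.21881532] along [0.5700174  0.57090979]
shoulder [[0.51696034 0.15605129]
 [0.51019372 0.12113104]] [0.26155196 0.22599003] 0.47280504431778625
blade heading -11.986983225617832 len 0.06510948211859695
ee off 0.24249560331361616 along 0.41964370186545497
mouth est off 0.24522079092264176 0.5629492039382458
```

View pics/w2c.png

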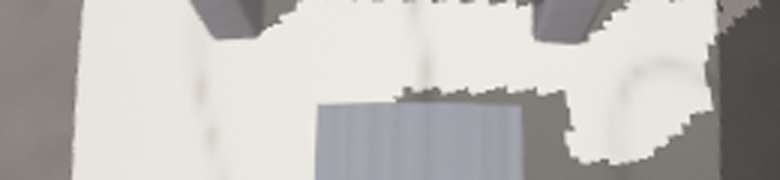

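```bash
python3 -m pendant '[[0,-0.0055,0,0],[0,0,0.02,0],[0,0,0.012,0],[0,0,0,0],[0,0,0,0]]'
python3 -m pendant '[[0,0,0.002,0],[0,0,0.001,0],[0,0,0,0],[0,0,0,0]]'
```

```text
time: 6.75
ee_pos: [0.4614, 0.1541, 0.035]
eef_rot: [0.995, -0.096, -0.001, 0.0]
ft_force: [0.7, 0.3, -2.1]
width: 0.0239
grip_force: 39.9
time: 7.08
ee_pos: [0.4624, 0.1541, 0.0329]
eef_rot: [0.995, -0.096, 0.0, -0.0]
ft_force: [0.0, 0.0, -0.9]
width: 0.0233
grip_force: 39.9
```

```bash
python3 -m pendant '[[0,0,0.001,0],[0,0,0,0],[0,0,0,0]]'; python3 -m pendant '[[0,0,0.001,0],[0,0,0,0],[0,0,0,0]]'
```

```text
time: 7.33
ee_pos: [0.4622, 0.154, 0.0316]
eef_rot: [0.995, -0.096, 0.0, 0.0]
ft_force: [0.6, 0.6, -1.8]
width: 0.0238
grip_force: 39.9
time: 7.58
ee_pos: [0.4621, 0.154, 0.0305]
eef_rot: [0.995, -0.096, -0.0, 0.0]
ft_force: [-0.9, 0.9, -1.3]
width: 0.0238
grip_force: 39.9
```

```bash
for i in 1; do python3 -m pendant '[[0,0,0.0008,0],[0,0,0,0],[0,0,0,0]]'; done; python3 -m pendant '[[0,0,0.0005,0],[0,0,0,0],[0,0,0,0]]'
python3 - <<'E'
from h import *
from to import to
to(.46,.154,-12)
c=r.camera("wrist");cv2.imwrite("pics/w3.png",cv2.resize(c["img"][:220,170:450,::-1],None,fx=2.7,fy=2.7,interpolation=cv2.INTER_CUBIC))
np.save("pics/wcam3.npy",c,allow_pickle=True)
E
```

```text
time: 7.83
ee_pos: [0.4621, 0.154, 0.0297]
eef_rot: [0.995, -0.096, -0.0, 0.0]
ft_force: [-1.1, 0.2, -1.5]
width: 0.0242
grip_force: 39.9
time: 8.08
ee_pos: [0.4622, 0.1541, 0.0295]
eef_rot: [0.995, -0.096, 0.0, 0.0]
ft_force: [-2.3, -1.1, 6.1]
width: 0.0238
grip_force: 39.9
heading -11.009432801087662 ee [0.4622 0.1541 0.0295] ft [-2.3 -1.1  6.1] move tool [-0.0022  0.0005 -0.    ] turn 0.0173 tilt [ 2.e-04 -2.e-04 -1.e+00]
```

View pics/w3.png

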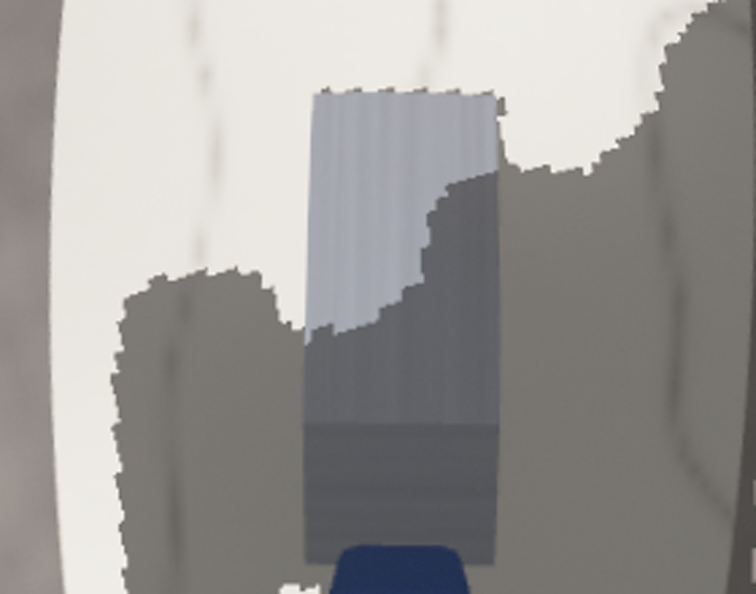

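The blade lies flat on the bed, tip at about (287..353, 35), central between the bed edges. Now checking the offset numerically.

```bash
python3 - <<'E'
from h import *
c=np.load("pics/wcam3.npy",allow_pickle=True).item();im=c["img"];g=cv2.GaussianBlur(cv2.cvtColor(im,cv2.COLOR_RGB2GRAY),(5,3),0).astype(float)
out=[]
for lo,hi in((183,198),(438,455)):
    o=[(lo+np.argmax(np.abs(np.diff(g[v,lo:hi])))+.5,v) for v in range(30,190,4)]
    p=wground(c,o,.012)[:,:2].astype(np.float32);l=cv2.fitLine(p,cv2.DIST_HUBER,0,.001,.001).ravel();l[:2]*=np.sign(l[0]);out.append(l);print(np.degrees(np.arctan2(l[1],l[0])))
a=out[0][:2]+out[1][:2];a/=np.linalg.norm(a);nn=np.array([-a[1],a[0]])
oL,oR=out[0][2:]@nn,out[1][2:]@nn;print("axis",np.degrees(np.arctan2(a[1],a[0])),"w",oL-oR,"c",(oL+oR)/2)
t=wground(c,[(286.7,35.2),(353.3,35.2)],.016)[:,:2];s=wground(c,[(282.6,157),(354.8,157)],.029)[:,:2]
print("tip off",t@nn,(t@nn).mean(),"along",(t@a).mean(),"sh",s@nn,(s@nn).mean(),"along",(s@a).mean())
E
```

```text
-12.210123
-12.300745
axis -12.255433 w 0.14841583 c 0.25073612
tip off [0.2683059  0.23298561] 0.25064575583516124 along 0.536721249951732 sh [0.26782936 0.23208636] 0.24995786199182446 along 0.47175132356382543
```

```bash
python3 -m pendant '[[0,0,0,0.01],[0.003,0,0,0],[0.004,0,0,0],[0.004,0,0,0],[0.004,0,0,0],[0.004,0,0,0]]';  python3 -m pendant '[[0.002,0,0,0],[0.002,0,0,0],[0.002,0,0,0],[0.002,0,0,0]]'; python3 to.py .46 .154 -12
```

```text
time: 8.63
ee_pos: [0.481, 0.1507, 0.0295]
eef_rot: [0.995, -0.101, 0.0, -0.0]
ft_force: [-2.4, -0.1, 5.6]
width: 0.024
grip_force: 39.9
time: 8.97
ee_pos: [0.4887, 0.1491, 0.0295]
eef_rot: [0.995, -0.101, 0.0, -0.0]
ft_force: [-2.5, 0.8, 5.9]
width: 0.0236
grip_force: 39.9
heading -11.574536836691147 ee [0.4887 0.1491 0.0295] ft [-2.5  0.8  5.9] move tool [-0.0291  0.001  -0.    ] turn 0.0074 tilt [ 2.e-04  3.e-04 -1.e+00]
```

```bash
python3 -m pendant '[[0.003,0,0,0],[0.003,0,0,0],[0.003,0,0,0],[0.003,0,0,0],[0.003,0,0,0],[0.003,0,0,0],[0.003,0,0,0],[0.003,0,0,0]]';  python3 -m pendant '[[0.001,0,0,0],[0.001,0,0,0],[0.001,0,0,0],[0.001,0,0,0]]'; python3 to.py .46 .154 -12
```

```text
time: 9.63
ee_pos: [0.5122, 0.1443, 0.0296]
eef_rot: [0.995, -0.101, 0.0, -0.0]
ft_force: [-3.8, 1.3, 5.9]
width: 0.0236
grip_force: 39.9
time: 9.97
ee_pos: [0.516, 0.1435, 0.0296]
eef_rot: [0.995, -0.101, 0.0, -0.0]
ft_force: [-2.9, 0.3, 6.2]
width: 0.0239
grip_force: 39.9
heading -11.576259570913043 ee [0.516  0.1435 0.0296] ft [-2.9  0.3  6.2] move tool [-0.057  0.001 -0.   ] turn 0.0074 tilt [ 2.e-04  3.e-04 -1.e+00]
```

```bash
python3 -m pendant '[[0.0005,0,0,0],[0.0005,0,0,0],[0.0005,0,0,0]]' | grep -E 'ee_pos|ft'; python3 -m pendant '[[0.0005,0,0,0],[0.0005,0,0,0],[0.0005,0,0,0]]'| grep -E 'ee_pos|ft'
```

```text
ee_pos: [0.5175, 0.1432, 0.0296]
ft_force: [-3.0, 0.2, 5.6]
ee_pos: [0.519, 0.1429, 0.0296]
ft_force: [-3.3, 0.5, 6.3]
```

```bash
python3 -m pendant '[[0.0005,0,0,0],[0.0005,0,0,0]]'| grep -E 'ee_pos|ft'
```

```text
ee_pos: [0.5199, 0.1427, 0.0296]
ft_force: [-4.2, 0.7, 6.0]
```

```bash
for i in a; do python3 -m pendant '[[0.0005,0,0,0],[0.0005,0,0,0],[0.0005,0,0,0]]' | grep -E 'ee_pos|ft'; python3 -m pendant '[[0.0005,0,0,0],[0.0005,0,0,0],[0.0005,0,0,0]]'| grep -E 'ee_pos|ft';done
```

```text
ee_pos: [0.5214, 0.1424, 0.0296]
ft_force: [-3.7, -0.0, 7.1]
ee_pos: [0.5229, 0.1421, 0.0295]
ft_force: [-4.3, 2.2, 6.6]
```

```bash
python3 -m pendant '[[0.0005,0,0,0],[0.0005,0,0,0]]' | grep -E 'ee_pos|ft'; python3 -m pendant '[[0.0005,0,0,0],[0.0005,0,0,0]]'| grep -E 'ee_pos|ft'
```

```text
ee_pos: [0.5239, 0.1419, 0.0296]
ft_force: [-3.9, 0.1, 6.7]
ee_pos: [0.5248, 0.1417, 0.0296]
ft_force: [-5.3, 0.9, 7.8]
```

```bash
python3 -m pendant '[[0.0005,0,0,0],[0.0005,0,0,0]]' | grep -E 'ee_pos|ft'; python3 -m pendant '[[0.0005,0,0,0],[0.0005,0,0,0]]'| grep -E 'ee_pos|ft'
```

```text
ee_pos: [0.5252, 0.1417, 0.0296]
ft_force: [-8.0, 0.7, 9.4]
ee_pos: [0.5258, 0.1416, 0.0296]
ft_force: [-9.2, 1.4, 11.8]
```

```bash
python3 -m pendant '[[0.0005,0,0,0],[0.0005,0,0,0]]' | grep -E 'ee_pos|ft'
```

```text
ee_pos: [0.5265, 0.1416, 0.0296]
ft_force: [-11.6, 2.3, 13.4]
```

```bash
python3 -m pendant '[[0.0005,0,0,0]]' | grep -E 'ee_pos|ft'; python3 -m pendant '[[0.0003,0,0,0]]' | grep -E 'ee_pos|ft'; python3 to.py .46 .154 -12
```

```text
ee_pos: [0.5268, 0.1416, 0.0295]
ft_force: [-11.9, 1.5, 14.4]
ee_pos: [0.5269, 0.1415, 0.0295]
ft_force: [-12.9, 1.4, 13.5]
heading -11.531422222909649 ee [0.5269 0.1415 0.0295] ft [-12.9   1.4  13.5] move tool [-0.0681  0.0012  0.0002] turn 0.0082 tilt [-2.8e-03  1.0e-04 -1.0e+00]
```

```bash
python3 -m pendant '[[-0.0005,0,-0.0001,0],[0,0,0,0]]' | grep -E 'ee_pos|ft'; python3 -m pendant '[[-0.0005,0,-0.0001,0],[0,0,0,0]]' | grep -E 'ee_pos|ft'
```

```text
ee_pos: [0.5269, 0.1415, 0.0296]
ft_force: [-7.8, 2.5, 10.3]
ee_pos: [0.5269, 0.1415, 0.0296]
ft_force: [-5.5, 2.4, 6.2]
```

```bash
python3 -m pendant '[[-0.0005,0,-0.0002,0],[0,0,0,0]]' | grep -E 'ee_pos|ft'; python3 -m pendant '[[0,0,0,0],[0,0,0,0],[0,0,0,0],[0,0,0,0],[0,0,0,0],[0,0,0,0],[0,0,0,0],[0,0,0,0]]' 0.7; python3 -m pendant '[[0,0,-0.01,0],[0,0,-0.02,0],[0,0,-0.03,0],[0,0,-0.03,0],[0,0,-0.03,0],[-0.03,0,-0.02,0],[-0.03,0,0,0],[-0.03,0,0,0]]'; python3 -m pendant '[[0,0,0,0],[0,0,0,0]]'
python3 - <<'E'
from h import *
c=r.camera("wrist");cv2.imwrite("pics/w4.png",c["img"][:,:,::-1]);np.save("pics/wcam4.npy",c,allow_pickle=True)
E
```

```text
ee_pos: [0.5268, 0.1413, 0.0296]
ft_force: [-2.6, 2.6, 2.9]
time: 13.3
ee_pos: [0.5271, 0.1407, 0.0296]
eef_rot: [0.995, -0.101, 0.0, 0.0]
ft_force: [0.3, -0.0, -0.0]
width: 0.0599
grip_force: 0.0
time: 13.97
ee_pos: [0.4386, 0.1596, 0.1714]
eef_rot: [0.995, -0.101, 0.001, -0.0]
ft_force: [0.2, 0.6, -0.2]
width: 0.061
grip_force: 0.0
time: 14.13
ee_pos: [0.4382, 0.1591, 0.1707]
eef_rot: [0.995, -0.1, 0.001, 0.001]
ft_force: [0.6, -1.1, -0.3]
width: 0.0609
grip_force: 0.0
```

View pics/w4.png

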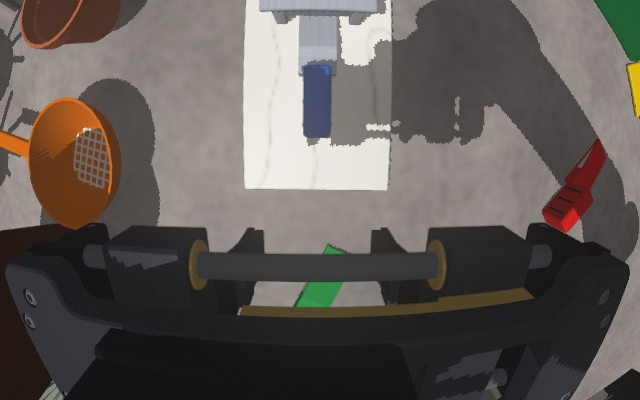

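The blade lies flat and straight in the gap: grip at (317,100), plate spanning columns 260–378, and the gripper is clear of it. Handing in.

```bash
python3 -c "
from bench import r
print(r.close_job())"
```

```text
the job is handed in; nothing more can be done
None
```

The blade is under the plate, flat and straight on the bed with its tip about 40 mm past the mouth; I stopped when the drag had risen about 10 N above free sliding, let go, and handed the job in at about 14 s.

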